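# Set the red-dialled bench timer for the plaster

## Task

The plaster has just been poured: set the bench timer with the red dial by turning its dial clockwise until the pointer stands in the middle of the green field on its face. The timer is light and loose on the worktop, so keep the dial pressed down while you turn it, so that the case neither swivels nor slides; then let go. Leave the blue-dialled timer, and the plaster cast and measuring beaker behind, where they are.

Things in the scene. Friction and masses are not known exactly. Their poses are not given: they have to be found in the camera images.
- red_timer: Timer to be set: loose, about 160 g, white square case 90 x 90 mm on four rubber feet, case top 45 mm above the worktop, grey ticked face, red dial on top. Origin: centre of the underside, on the dial's axis; x towards the zero tick, z up. The dial turns stiffly (0.14 N m): unless pressed with about 8 N or more, the whole timer swivels with it.
- red_bar (a point): Centre of the red dial's grip bar, on the turning axis, 73 mm above the worktop unpressed. Bar 50 mm long, 12 wide, 24 high, standing on a round flange 56 mm across whose top is at 62 mm; bar top at 85 mm. x along the bar to its pointer end (white line and nose), z up. Sprung: dial and bar yield downward from about 4 N, 6 mm lower at 14 N (stop). Fingertips may press on the flange.
- red_timer_dial (a joint): Setting of the red dial, rad: 0 with the pointer at the zero tick, growing clockwise seen from above, up to 2.6. The green field runs from 1.1 to 1.5, its middle is at 1.3. It stays where it is left. Starts between 0 and 0.5.
- green_field (a point): Middle of the green field painted on the red timer's face, 36 mm from the dial's axis, 46 mm above the worktop; fixed to the case, it moves if the case does. Its axes are those of the case: x towards the zero tick, z up.
- blue_timer: The other bench timer, same size and shape with a blue dial; a bystander, to stay where it is. Origin at the centre of its underside; z up.
- white_cast: Bystander: loose dental plaster cast with a white base, 57 x 67 x 40 mm, behind the timers. Origin at the centre of its underside.
- beaker: Bystander: loose clear measuring beaker, 65 mm across, 88 mm high, behind the timers. Origin at the centre of its underside.

How it is judged:
By the outcome, as a careful person would: the job done as asked, in the order asked, and still so for the second after the job is handed in, with the robot touching nothing.
It also fails if it takes over 32 s, if anything falls off the work surface, if the arm or the gripper's body presses on something with over 40 N, if the wrist force passes 120 N, or if a joint passes its speed limit or range.

## Robot

A 7-joint arm with a two-finger parallel gripper is mounted at the origin on a cart in front of the work surface, level with it; the furniture and walls round the work are solid. World frame = base frame: x ahead of the robot, y to its left, z up, the work surface at z = 0. Lengths are in mm, angles in rad, forces in N, time in s.
With the tool pointing down it reaches from about 425 to 1025 mm from the base axis. Payload 9.4 kg.
Tool frame: the origin (TCP) lies midway between the tips of the shut fingers; the grasp point (between the pads) lies r.grip_depth behind it (r.grip_depth is the distance from the TCP to the grasp point, in mm); z points along the fingers, y is the line along which they close (so a half turn about z gives the same grasp; the last joint's range is limited). The gripper opens to 93 mm and grips with 3 to 60 N. Pads are 15 mm wide; open, the fingers measure 128 mm over their backs; the gripper's body (75 mm by 188 mm) begins 65 mm behind the grasp point.
Start: joints at [-1.364, 0.599, -0.003, 1.599, 0.002, 0.943, -0.08], TCP at [203.01, 695.996, 187.818] pointing down, gripper open.
Joint ranges: [-2.57, 2.57], [-0.35, 1.97], [-1.29, 1.29], [0.11, 2.56], [-1.05, 4.19], [0.11, 1.86], [-2.63, 2.63]. Speed limits (rad/s): [2.22, 2.22, 3.01, 3.01, 3.14, 3.14, 3.14].

## Interface

Orientations are given as a unit quaternion [x, y, z, w].
In Python, from bench import r gives the robot as it stands.
- The arm moves only by the shell command python3 -m creep 'ROWS' [OPENING] [FORCE]. ROWS is a JSON object of lists of equal length, an entry for each row: "offset": the shift along the tool's x, y, z as a fraction of full scale, a list of three; "turn": the turn about the tool's z as a fraction of full scale. In form: {"offset": [[x, y, z], ...], "turn": [turn, ...]}. A call has 1 to 20 rows; each row shifts and turns the commanded pose from where the row before left it, along the tool's axes as they then stand; what a row does not reach is not made up. Full scale, the value 1, is 0.025 m for a shift and 6 degrees for a turn. A row lasts 1/8 s, in which the tool goes at most 62.5 mm and 10.7 degrees, less where a joint would pass 70% of its speed; a pose out of reach is approached as far as the arm can. A call with a number of a shift or a turn outside -1 to 1 is refused whole. A call with a gripper value outside its range is refused whole. OPENING is the opening in per cent of the stroke, from 0 (shut) to 100 (fully open), set as the call begins (- or left out, the last holds). The fingers move at their own pace and stop on an object; FORCE is the grip in N (left out, the last holds). Time passes only in rows, so rows that do not move let the fingers close. It gives the time, the measured TCP pose, the force, the opening and the grip force at its end, in the units of the state.
- r.sense(): the state, without advancing time (a new reading comes with each control period).
- r.capture(name): name is "side" or "top"; returns (picture, depth): 480x640x3 uint8, red, green, blue; 480x640 float32, mm along the optical axis (not along the pixel's ray), 0 where there is no reading.
- r.camera_params(name): a dict with "mtx" (3x3 intrinsics, pixels), "position" and "attitude" of the camera in the world. Camera axes: x right, y down, z forward; pixel columns grow to the right and rows downward; lengths in mm; the calibration is good to about 2 mm. A picture is of the moment at which its call begins. camera_params takes no time and is no camera call.
- r.close_job(): hands the job in; it is judged then, once.
The state is a dict: "clock": time; "joint_pos": joint angles; "joint_velocities": joint speeds; "tau": joint torques, N m; "position": TCP position; "orientation": TCP orientation; "ft_force": force on the tool from outside, world axes, zero at the start; "torque": the same for the moment, N m; "opening": finger opening in mm; "finger_force": force on a finger pad.
Only numpy, scipy, OpenCV 4.12 (cv2) and the standard library are available. Lean on these libraries where they do the work, as an engineer would, in place of code of your own. Each camera call takes 0.05 s, during which the arm holds its last target. There are 200 camera calls.

## Working session

There is one attempt and no reset: what is moved stays moved. The work goes in short steps, Python scripts to look and compute and a shell command to move; the robot and the scene stay as the last step left them, time stands still between calls to the robot, and variables do not carry over. Pictures are saved under pics/ and viewed, at most 10 in all, crops included, and the job is handed in when it is done.

```bash
mkdir -p pics; cat > h.py <<'E'
import numpy as np,cv2
from scipy.spatial.transform import Rotation as R
from bench import r
def snap(n,f):
    p,d=r.capture(n); cv2.imwrite(f'pics/{f}.png',cv2.cvtColor(p,cv2.COLOR_RGB2BGR)); np.save(f'pics/{f}.npy',d); return p,d
def ray(n,u,v,z=None,d=None):
    c=r.camera_params(n); K=np.array(c['mtx']); a=np.array(c['attitude'])
    M=R.from_quat(a).as_matrix() if a.size==4 else a.reshape(3,3)
    k=M@np.linalg.inv(K)@[u,v,1]; o=np.array(c['position'])
    return o+k*(d if d is not None else (z-o[2])/k[2])
E
python3 - <<'E'
from h import *
for n in('top','side'): snap(n,n+'0'); print(r.camera_params(n))
s=r.sense();print(s['clock'],s['position'],s['orientation'],s['ft_force'],r.grip_depth)
E
```

```text
{'mtx': array([[460.0161405 ,   0.        , 313.22861602],
       [  0.        , 460.0161405 , 238.8497805 ],
       [  0.        ,   0.        ,   1.        ]]), 'position': array([ 477.9074412 , -228.22903123,  937.51374931]), 'attitude': array([-0.69992566,  0.71220393, -0.03656754,  0.03914654])}
{'mtx': array([[587.11114021,   0.        , 321.00284564],
       [  0.        , 587.11114021, 237.14590303],
       [  0.        ,   0.        ,   1.        ]]), 'position': array([ 531.18684344, -963.37764466,  605.50674968]), 'attitude': array([ 0.89033271, -0.0109297 ,  0.00362825, -0.45516485])}
0.1 [202.89379385 695.5105818  187.03974369] [ 1.41423909e-01  9.89948867e-01 -7.19635667e-04 -3.83000603e-05] [-0.10937716 -0.36343143  0.57690924] 18.8
```

View pics/top0.png

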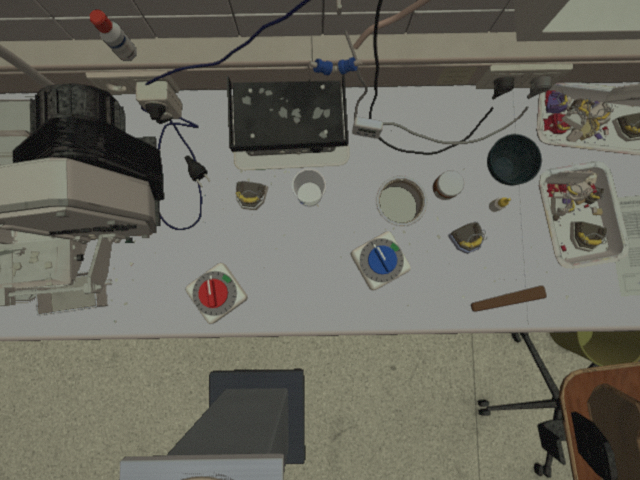

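View pics/side0.png

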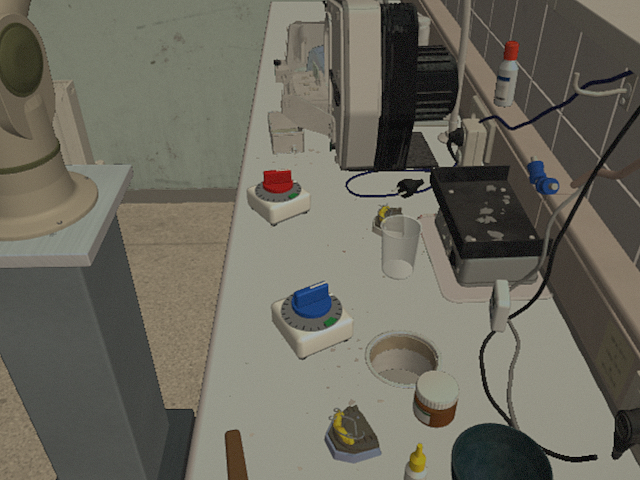

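The top view shows the red timer at about (215,292), the blue one at (382,261), and the cast and beaker behind at (250,194) and (309,188). I'll enlarge the red timer.

```bash
python3 - <<'E'
from h import *
p=cv2.imread('pics/top0.png'); c=cv2.resize(p[256:330,176:256],None,fx=8,fy=8,interpolation=cv2.INTER_CUBIC); cv2.imwrite('pics/c0.png',c)
hsv=cv2.cvtColor(p,cv2.COLOR_BGR2HSV)[256:330,176:256]
red=((hsv[...,0]<8)|(hsv[...,0]>172))&(hsv[...,1]>150)
g=(hsv[...,0]>40)&(hsv[...,0]<90)&(hsv[...,1]>90)
for m,z in((red,70),(g,46)):
    v,u=np.nonzero(m); print(len(v),u.mean()+176,v.mean()+256,ray('top',u.mean()+176,v.mean()+256,z).round(1))
d=np.load('pics/top0.npy')
for u,v in((214,292),(209,280),(216,300),(205,310),(226,275)): print(u,v,ray('top',u,v,d=d[v,u]).round(1))
E
```

```text
591 212.9424703891709 293.49238578680206 [471.5 -36.1  70. ]
37 226.1081081081081 278.3243243243243 [500.  -56.1  46. ]
214 292 [474.3 -39.7  77.5]
209 280 [496.5 -32.2  86.1]
216 300 [459.3 -41.5  68.2]
205 310 [440.1 -15.8  46.1]
226 275 [506.4 -56.5  49. ]
```

View pics/c0.png

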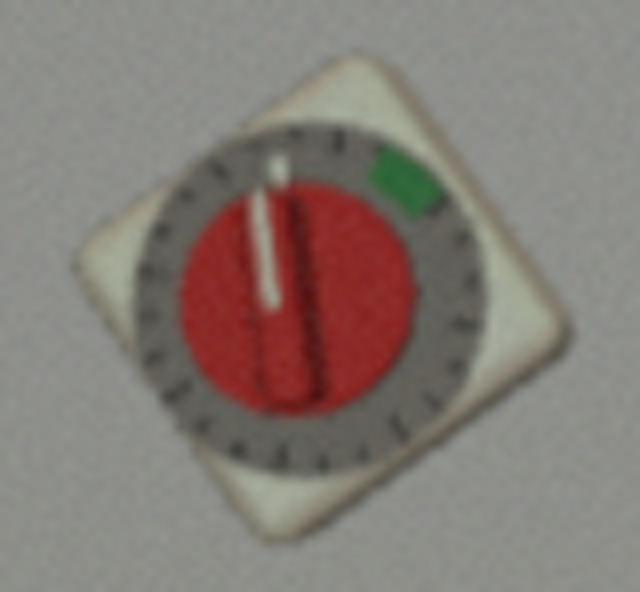

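```bash
python3 - <<'E'
from h import *
f=lambda x,y,z: ray('top',(x+.5)/8-.5+176,(y+.5)/8-.5+256,z)
cs=np.array([f(x,y,45) for x,y in((78,262),(360,50),(574,332),(272,545))])
print('corners',cs.round(1),cs.mean(0)); print('flange',f(298,298,62),'face',f(312,298,46),'nose',f(280,168,60))
ang=lambda v:np.degrees(np.arctan2(v[1],v[0]))
print('edges',ang(cs[0]-cs[3]),ang(cs[1]-cs[2]),ang(cs[1]-cs[0])+90,ang(cs[2]-cs[3])+90)
print('line',ang(f(260,195,85)-f(273,303,85)),'line mid pts',f(260,195,85),f(273,303,85))
c=cs.mean(0); print('green',ang(f(405,183,46)-f(312,298,46)))
# height map, front-left region
for n in('top','side'):
    d=np.load(f'pics/{n}0.npy'); v,u=np.mgrid[0:480:2,0:640:2]; D=d[::2,::2]
    cam=r.camera_params(n);M=R.from_quat(cam['attitude']).as_matrix()
    P=(np.linalg.inv(cam['mtx'])@np.stack([u.ravel(),v.ravel(),np.ones(u.size)])*D.ravel()).T@M.T+cam['position']
    P=P[D.ravel()>0]
    print(n)
    for x in range(150,650,50):
        print(x,[int(q[:,2].max()) if len(q:=P[(abs(P[:,0]-x)<25)&(abs(P[:,1]-y)<25)]) else None for y in range(750,-150,-50)])
E
```

```text
corners [[482.2  22.9  45. ]
 [532.2 -45.   45. ]
 [463.4 -96.9  45. ]
 [414.  -24.5  45. ]] [472.951186   -35.87252921  45.        ]
flange [472.75075566 -34.0955882   62.        ] face [472.59880301 -33.92257939  46.        ] nose [503.54687836 -29.17421284  60.        ]
edges 34.775499989715264 36.995660394961035 36.37848650684167 34.2796447929975
line 7.291499588170515 line mid pts [496.67605687 -30.26270399  85.        ] [471.84081116 -33.44042739  85.        ]
green -39.362532342166105
top
150 [-928, -931, -927, -921, -922, -930, -930, -928, -928, -930, -927, -842, 3, 5, 3, 4, 5, 6]
200 [-929, -928, -927, -927, -930, -928, -931, -931, -926, -929, -933, -921, -930, -928, -929, -927, -927, -931]
250 [-928, -927, -928, -931, -925, -929, -927, -926, -927, -928, -928, -929, -930, -928, -928, -930, -928, -929]
300 [-931, -931, -930, -932, -928, -927, -933, -929, -931, -928, -933, -923, -933, -929, -928, -929, -929, -924]
350 [None, None, None, None, None, None, None, None, None, None, None, None, None, None, None, None, None, None]
400 [None, None, None, None, None, None, None, 4, 5,
[... 655 characters left out ...]
one, None, None, None, None, None, None, None, None, None, None, None, None]
300 [None, None, None, None, None, None, None, None, None, None, None, None, None, None, None, None, None, None]
350 [None, None, None, None, None, None, None, None, None, None, None, None, None, None, None, None, None, None]
400 [0, 1, 0, 1, 1, 0, 2, 1, 1, 0, 0, 1, 2, 1, 1, 2, 45, 2]
450 [1, 1, 0, 0, 2, 4, 1, 142, 147, 165, 50, 50, 2, 1, -1, 46, 85, 46]
500 [5, 6, None, None, None, None, None, 137, 146, 148, 136, 137, 149, 2, 1, 45, 86, 45]
550 [58, 60, 59, 60, 60, None, None, 114, 212, 292, 279, 303, 131, 45, 2, 1, 42, 1]
600 [38, 34, None, None, None, None, None, None, None, 298, 307, 323, 333, 335, 250, 6, 2, 1]
```

The pointer is at about 7.4° and needs to reach about -39°. The axis is at about (472.8, -34). I'll transit now, raised clear of the machine.

```bash
python3 -m creep '{"offset":[[0,0,-1],[0,0,-1],[-0.74,-1,-0.5],[-0.74,-1,-0.5],[-0.74,-1,0],[-0.74,-1,0],[-0.74,-1,0],[-0.74,-1,0],[-0.74,-1,0],[-0.74,-1,0],[-0.74,-1,0],[-0.74,-1,0],[-0.74,-1,0],[-0.74,-1,0],[-0.74,-1,0],[-0.74,-1,0],[-0.74,-1,0],[-0.74,-1,0],[-0.74,-1,0],[-0.74,-1,0]],"turn":[0,0,0,0,0,0,0,0,0,0,0,0,0,0,0,0,0,0,0,0]}' 45 10
cat >> h.py <<'E'
def plan(t,ang):
    s=r.sense(); M=R.from_quat(s['orientation']).as_matrix(); d=M.T@(np.array(t)-s['position'])
    y=np.degrees(np.arctan2(M[1,1],M[0,1])); print('t',s['clock'],'pos',s['position'].round(1),'F',np.round(s['ft_force'],1),'T',np.round(s['torque'],2),'j',np.round(s['joint_pos'],2),'open',round(float(s['opening']),1),'tilt',M[:,2].round(3))
    print('rows offset total',(d/25).round(2),'yang',y.round(1),'turn total',((y-ang)/6).round(2))
E
python3 -c "
from h import *
plan([472.8,-34,200],97.4)"
```

```text
clock: 2.6
position: [396.8, 169.6, 262.7]
orientation: [0.141, 0.99, -0.0, -0.0]
ft_force: [-0.3, 0.6, -0.2]
opening: 41.8
finger_force: 0.0
t 2.6 pos [396.8 169.6 262.7] F [-0.3  0.6 -0.2] T [0.02 0.03 0.06] j [-0.68  0.14  0.17  2.15 -0.03  0.85  0.79] open 41.8 tilt [-0. -0. -1.]
rows offset total [-5.2  -6.97  2.51] yang 73.7 turn total -3.94
```

```bash
python3 -m creep '{"offset":[[-0.74,-1,0],[-0.74,-1,0],[-0.74,-1,0],[-0.74,-1,0],[-0.74,-1,0],[-0.74,-1,0.5],[-0.76,-0.97,0.5],[0,0,0.9],[0,0,0.9],[0,0,0.9],[0,0,0.9],[0,0,0.5],[0,0,0],[0,0,0]],"turn":[0,0,0,0,0,0,0,-1,-1,-1,-0.94,0,0,0]}'
python3 - <<'E'
from h import *
plan([472.8,-34,100],97.4)
snap('side','side1'); snap('top','top1')
p=cv2.imread('pics/side1.png'); cv2.imwrite('pics/c1.png',cv2.resize(p[120:250,200:360],None,fx=4.5,fy=4.5,interpolation=cv2.INTER_CUBIC))
E
```

```text
clock: 4.35
position: [473.1, -32.9, 135.9]
orientation: [-0.064, 0.998, -0.0, 0.0]
ft_force: [0.1, -0.4, 0.6]
opening: 41.5
finger_force: 0.0
t 4.35 pos [473.1 -32.9 135.9] F [ 0.1 -0.4  0.6] T [ 0.04 -0.03  0.  ] j [-0.18  0.39  0.17  2.22 -0.12  0.54  1.78] open 41.5 tilt [ 0.001 -0.    -1.   ]
rows offset total [ 0.02 -0.04  1.43] yang 97.3 turn total -0.02
```

View pics/c1.png

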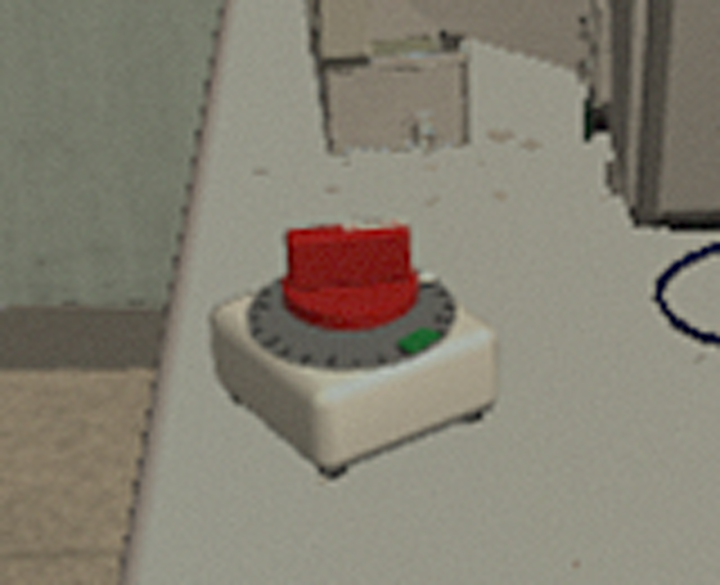

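The crop shows the timer untouched, but no gripper where I'd expect it. I'll check the full frame.

View pics/side1.png

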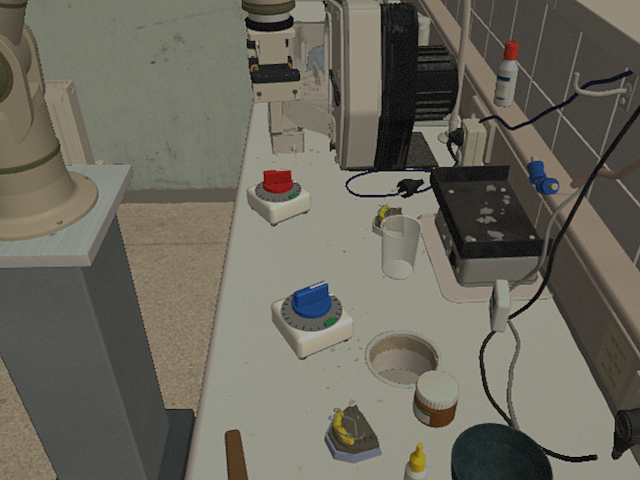

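```bash
python3 - <<'E'
from h import *
for n in('side','top'):
    a,b=[cv2.imread(f'pics/{n}{i}.png').astype(int) for i in(0,1)]
    m=(abs(a-b).max(2)>40); v,u=np.nonzero(m); print(n,m.sum(),(u.min(),u.max(),v.min(),v.max()) if len(u) else '')
E
```

```text
side 4154 (np.int64(0), np.int64(299), np.int64(0), np.int64(138))
top 13602 (np.int64(0), np.int64(244), np.int64(245), np.int64(479))
```

```bash
python3 - <<'E'
from h import *
for n in('side','top'):
    c=r.camera_params(n);M=R.from_quat(c['attitude']).as_matrix()
    for P in([473,-33,136],[473,-33,85],[473,-12,136],[473,-54,136]):
        q=c['mtx']@(M.T@(np.array(P)-c['position'])); print(n,P,(q[:2]/q[2]).round(1))
p=cv2.imread('pics/side1.png')[0:220,210:370]; q=cv2.imread('pics/top1.png')[230:350,140:300]
cv2.imwrite('pics/c2.png',np.hstack([cv2.resize(p,(400,550)),cv2.resize(q,(400,300)) if 0 else cv2.copyMakeBorder(cv2.resize(q,(400,300)),0,250,0,0,0)]))
E
```

```text
side [473, -33, 136] [276.6 144. ]
side [473, -33, 85] [278.  169.5]
side [473, -12, 136] [277.1 138.6]
side [473, -54, 136] [276.1 149.5]
top [473, -33, 136] [202.7 293.1]
top [473, -33, 85] [209.5 292.8]
top [473, -12, 136] [190.6 293.3]
top [473, -54, 136] [214.8 292.9]
```

View pics/c2.png

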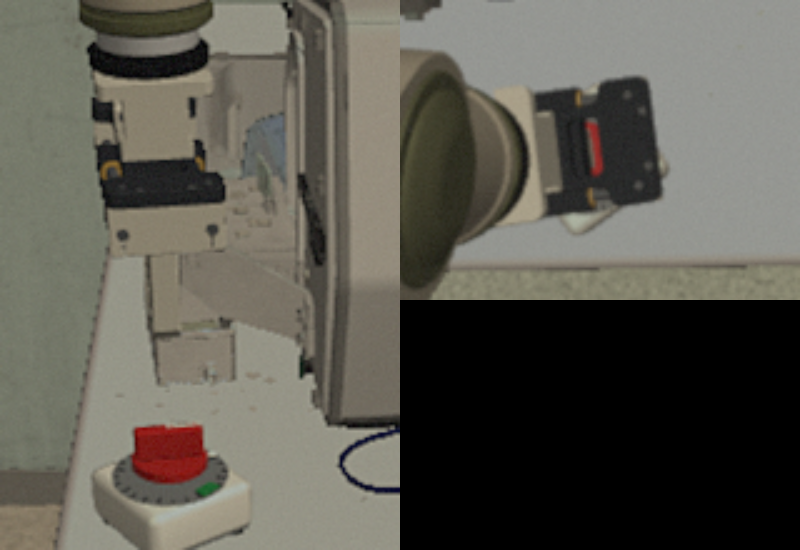

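The gripper is above the dial, with its fingers spanning the bar; in the top inset the red shows between the fingers. I'll go down to just above the flange.

```bash
python3 -m creep '{"offset":[[0.02,-0.04,0.7],[0,0,0.7],[0,0,0.5],[0,0,0.4],[0,0,0.3],[0,0,0.15],[0,0,0],[0,0,0]],"turn":[-0.02,0,0,0,0,0,0,0]}'
python3 -c "
from h import *
plan([472.8,-34,60],97.4)"
```

```text
clock: 5.45
position: [472.5, -34.0, 66.8]
orientation: [-0.065, 0.998, -0.0, 0.0]
ft_force: [0.3, -0.3, -0.0]
opening: 41.8
finger_force: 0.0
t 5.45 pos [472.5 -34.   66.8] F [ 0.3 -0.3 -0. ] T [ 0.02 -0.02  0.02] j [-0.13  0.51  0.12  2.28 -0.16  0.36  1.82] open 41.8 tilt [ 0.  0. -1.]
rows offset total [-0.01 -0.    0.27] yang 97.5 turn total 0.02
```

```bash
python3 -m creep '{"offset":[[0,0,0.16],[0,0,0.14],[0,0,0],[0,0,0]],"turn":[0,0,0,0]}' - 10
python3 -m creep '{"offset":[[0,0,0.06],[0,0,0],[0,0,0]],"turn":[0,0,0]}'
```

```text
clock: 5.95
position: [472.3, -34.0, 59.1]
orientation: [-0.065, 0.998, -0.0, -0.0]
ft_force: [-0.4, 0.3, -0.3]
opening: 41.9
finger_force: 0.0
clock: 6.32
position: [472.4, -34.0, 57.6]
orientation: [-0.065, 0.998, -0.0, 0.0]
ft_force: [0.1, 0.3, 0.1]
opening: 41.7
finger_force: 0.0
```

```bash
python3 -m creep '{"offset":[[0,0,0],[0,0,0],[0,0,0]],"turn":[0,0,0]}' 22 6
python3 -c "
from h import *
plan([472.8,-34,60],97.4)"
```

```text
clock: 6.7
position: [472.4, -34.0, 57.6]
orientation: [-0.065, 0.998, -0.0, 0.0]
ft_force: [-0.5, -0.0, 0.3]
opening: 21.0
finger_force: 0.0
t 6.7 pos [472.4 -34.   57.6] F [-0.5 -0.   0.3] T [ 0.03 -0.04  0.  ] j [-0.13  0.53  0.11  2.28 -0.17  0.34  1.83] open 21.0 tilt [ 0.  0. -1.]
rows offset total [-0.02 -0.   -0.1 ] yang 97.5 turn total 0.02
```

```bash
python3 - <<'E'
from h import *
snap('side','side2')
p=cv2.imread('pics/side2.png'); cv2.imwrite('pics/c3.png',cv2.resize(p[110:220,215:345],None,fx=5.4,fy=5.4,interpolation=cv2.INTER_CUBIC))
d=np.load('pics/side2.npy')
for v in range(130,182,4): print(v,[tuple(ray('side',u,v,d=d[v,u]).round().astype(int)) for u in(270,276,282)])
E
```

```text
130 [(np.int64(470), np.int64(-128), np.int64(208)), (np.int64(479), np.int64(-131), np.int64(209)), (np.int64(488), np.int64(-128), np.int64(208))]
134 [(np.int64(470), np.int64(-129), np.int64(202)), (np.int64(479), np.int64(-128), np.int64(201)), (np.int64(488), np.int64(-125), np.int64(199))]
138 [(np.int64(468), np.int64(-119), np.int64(190)), (np.int64(478), np.int64(-122), np.int64(191)), (np.int64(487), np.int64(-119), np.int64(190))]
142 [(np.int64(468), np.int64(-122), np.int64(184)), (np.int64(478), np.int64(-121), np.int64(184)), (np.int64(487), np.int64(-120), np.int64(183))]
146 [(np.int64(468), np.int64(-122), np.int64(177)), (np.int64(477), np.int64(-121), np.int64(177)), (np.int64(487), np.int64(-117), np.int64(175))]
150 [(np.int64(443), np.int64(206), np.int64(1)), (np.int64(473), np.int64(-63), np.int64(140)), (np.int64(483), np.int64(-60), np.int64(138))]
154 [(np.int64(444), np.int64(188), np.int64(1)), (np.int64(473), np.int64(-64), np.int64(133)), (np.int64(483), np.int64(-61), np.int64(131))]
158 [(np.int64(444), np.int64(172), np.int64(-1)), (np.int64(472), np.int64(-58), np.int64(122)), (np.int64(483), np.int64(-61), np.int64(123))]
162 [(np.int64(445), np.int64(156), np.int64(-2)), (np.int64(472), np.int64(-63), np.int64(116)), (np.int64(482), np.int64(-56), np.int64(113))]
166 [(np.int64(446), np.int64(139), np.int64(-2)), (np.int64(472), np.int64(-61), np.int64(108)), (np.int64(482), np.int64(-60), np.int64(107))]
170 [(np.int64(447), np.int64(120), np.int64(-1)), (np.int64(471), np.int64(-61), np.int64(100)), (np.int64(482), np.int64(-59), np.int64(99))]
174 [(np.int64(459), np.int64(-44), np.int64(82)), (np.int64(470), np.int64(-44), np.int64(82)), (np.int64(480), np.int64(-41), np.int64(80))]
178 [(np.int64(459), np.int64(-44), np.int64(74)), (np.int64(469), np.int64(-41), np.int64(72)), (np.int64(480), np.int64(-41), np.int64(72))]
```

View pics/c3.png

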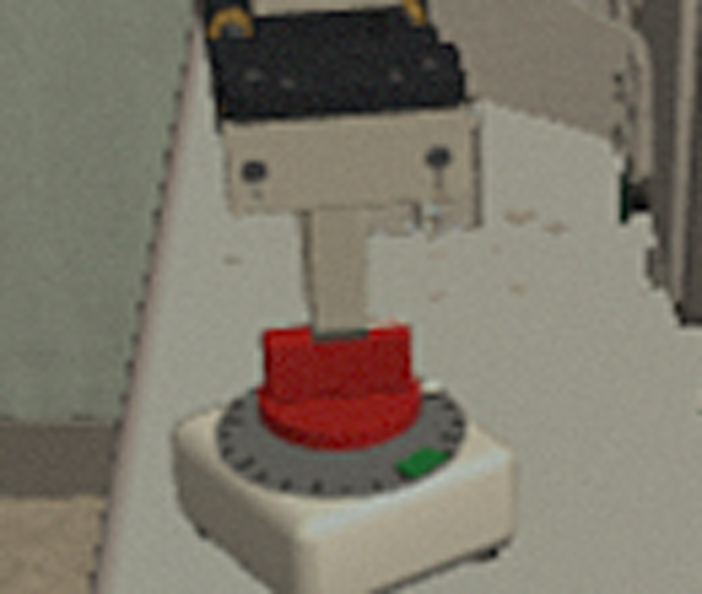

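The fingertips are actually around z≈96, level with the bar top at crop (340,335), about 38 mm above the reported TCP. I'll go further down by feel with the fingers wider.

```bash
python3 -m creep '{"offset":[[0.016,0,0],[0,0,0.3],[0,0,0.3],[0,0,0.3],[0,0,0.2],[0,0,0],[0,0,0]],"turn":[0,0,0,0,0,0,0]}' 30 6
python3 - <<'E'
from h import *
plan([472.8,-34,60],97.4)
snap('side','side3')
d=np.load('pics/side3.npy');p=cv2.imread('pics/side3.png')
for v in range(168,190,2): print(v,[tuple(ray('side',u,v,d=d[v,u]).round().astype(int).tolist())+tuple(p[v,u].tolist()) for u in(274,278,282)])
E
```

```text
clock: 7.62
position: [471.7, -34.0, 30.1]
orientation: [-0.065, 0.998, 0.0, -0.0]
ft_force: [-1.2, 0.7, 6.3]
opening: 28.1
finger_force: 2.9
t 7.625 pos [471.7 -34.   30.1] F [-1.2  0.7  6.3] T [0.12 0.32 0.02] j [-0.11  0.58  0.09  2.3  -0.18  0.27  1.84] open 28.1 tilt [-0.  0. -1.]
rows offset total [-0.04 -0.   -1.2 ] yang 97.5 turn total 0.02
168 [(468, -67, 107, 111, 131, 137), (475, -65, 106, 107, 127, 134), (482, -62, 104, 114, 133, 139)]
170 [(468, -68, 104, 111, 132, 138), (475, -63, 101, 105, 125, 132), (482, -64, 101, 119, 138, 143)]
172 [(468, -64, 98, 115, 135, 141), (475, -64, 97, 107, 124, 133), (482, -64, 97, 112, 131, 141)]
174 [(468, -67, 95, 114, 135, 140), (475, -66, 95, 109, 126, 134), (482, -63, 93, 119, 140, 139)]
176 [(467, -62, 88, 114, 134, 139), (474, -65, 90, 107, 127, 134), (481, -65, 90, 121, 139, 142)]
178 [(467, -67, 87, 112, 133, 138), (474, -66, 87, 109, 128, 135), (481, -67, 87, 119, 137, 140)]
180 [(467, -66, 83, 114, 134, 137), (474, -62, 80, 105, 125, 133), (481, -64, 81, 117, 137, 139)]
182 [(467, -66, 79, 110, 129, 132), (474, -63, 76, 108, 127, 134), (481, -62, 76, 114, 135, 139)]
184 [(467, -65, 74, 107, 127, 128), (474, -64, 73, 108, 128, 136), (481, -62, 72, 110, 129, 130)]
186 [(466, -65, 70, 69, 83, 70), (473, -62, 68, 49, 59, 56), (480, -58, 65, 49, 55, 67)]
188 [(466, -57, 61, 30, 33, 138), (473, -54, 59, 20, 26, 146), (480, -57, 61, 22, 25, 142)]
```

```bash
python3 -m creep '{"offset":[[0,0,0.04],[0,0,0.04],[0,0,0],[0,0,0]],"turn":[0,0,0,0]}' 
python3 -m creep '{"offset":[[0,0,0],[0,0,0],[0,0,0],[0,0,0]],"turn":[0,0,0,0]}' 5 10
python3 -c "
from h import *
plan([472.8,-34,60],97.4)"
```

```text
clock: 8.18
position: [471.8, -34.0, 28.3]
orientation: [-0.065, 0.998, 0.0, -0.0]
ft_force: [-2.0, -0.2, 9.8]
opening: 28.0
finger_force: 4.3
clock: 8.68
position: [472.5, -34.3, 28.5]
orientation: [-0.065, 0.998, -0.0, 0.001]
ft_force: [-0.0, -1.6, 9.1]
opening: 11.9
finger_force: 12.8
t 8.675 pos [472.5 -34.3  28.5] F [-0.  -1.6  9.1] T [-0.21  0.11  0.05] j [-0.11  0.58  0.08  2.3  -0.18  0.26  1.84] open 11.9 tilt [ 0.001 -0.    -1.   ]
rows offset total [-0.01  0.01 -1.26] yang 97.5 turn total 0.01
```

```bash
python3 -m creep '{"offset":[[0,0,0.05],[0,0,0.03],[0,0,0]],"turn":[0,0,0]}' - 30
python3 -m creep '{"offset":[[0,0,0],[0,0,0],[0,0,0],[0,0,0],[0,0,0],[0,0,0],[0,0,0],[0,0,0]],"turn":[0.25,0.5,0.5,0.5,0.5,0.5,0.25,0]}'
python3 -c "
from h import *
plan([472.8,-34,60],50.8)"
```

```text
clock: 9.05
position: [472.5, -34.4, 26.6]
orientation: [-0.065, 0.998, -0.0, 0.001]
ft_force: [-1.6, -0.9, 11.4]
opening: 11.9
finger_force: 33.0
clock: 10.05
position: [472.5, -34.4, 26.6]
orientation: [0.092, 0.996, -0.0, 0.001]
ft_force: [-1.1, -1.5, 11.8]
opening: 11.8
finger_force: 33.0
t 10.05 pos [472.5 -34.4  26.6] F [-1.1 -1.5 11.8] T [-0.35  0.3   0.08] j [-0.15  0.59  0.15  2.3  -0.32  0.26  1.66] open 11.8 tilt [ 0.001 -0.    -1.   ]
rows offset total [-0.01  0.02 -1.34] yang 79.5 turn total 4.78
```

```bash
cat >> h.py <<'E'
def green(n,f,box):
    p=cv2.imread(f'pics/{f}.png');u0,u1,v0,v1=box
    hs=cv2.cvtColor(p,cv2.COLOR_BGR2HSV)[v0:v1,u0:u1]; m=(hs[...,0]>40)&(hs[...,0]<90)&(hs[...,1]>90)
    v,u=np.nonzero(m); print(f,len(u),ray(n,u.mean()+u0,v.mean()+v0,46).round(1))
E
python3 - <<'E'
from h import *
snap('side','side4')
for f in('side0','side3','side4'): green('side',f,(240,320,160,230))
E
```

```text
side0 29 [498.4 -58.   46. ]
side3 30 [498.3 -58.3  46. ]
side4 30 [498.3 -57.6  46. ]
```

```bash
python3 -m creep '{"offset":[[0,0,0],[0,0,0],[0,0,0],[0,0,0],[0,0,0],[0,0,0],[0,0,0],[0,0,0],[0,0,0],[0,0,0],[0,0,0],[0,0,0]],"turn":[0.25,0.5,0.5,0.5,0.5,0.5,0.5,0.5,0.5,0.35,0.17,0]}'
python3 - <<'E'
from h import *
plan([472.8,-34,60],50.8)
snap('side','side5'); green('side','side5',(240,320,160,230))
E
```

```text
clock: 11.6
position: [472.5, -34.5, 26.6]
orientation: [0.335, 0.942, 0.0, 0.001]
ft_force: [-1.0, -2.3, 11.1]
opening: 11.9
finger_force: 33.0
t 11.6 pos [472.5 -34.5  26.6] F [-1.  -2.3 11.1] T [-0.41  0.18  0.12] j [-0.22  0.6   0.25  2.31 -0.53  0.28  1.38] open 11.9 tilt [ 0.001 -0.    -1.   ]
rows offset total [ 0.    0.03 -1.34] yang 50.9 turn total 0.01
side5 33 [496.  -49.2  46. ]
```

```bash
python3 - <<'E'
from h import *
a=[cv2.resize(cv2.imread(f'pics/{f}.png')[150:235,235:325],(396,374),interpolation=cv2.INTER_CUBIC) for f in('side4','side5')]
cv2.imwrite('pics/c4.png',np.hstack(a))
E
```

```text
(no output)
```

View pics/c4.png

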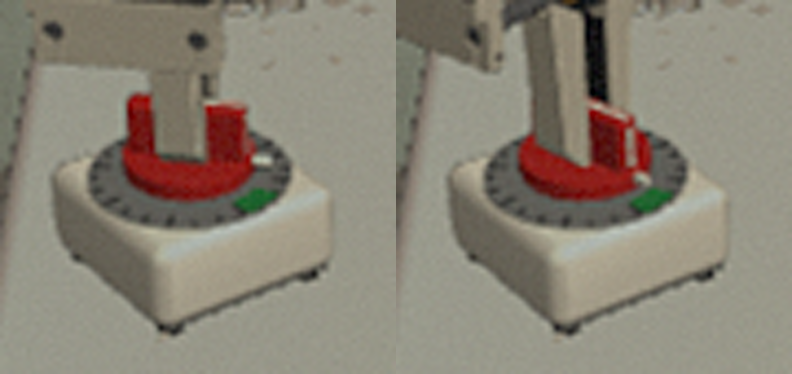

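The case hasn't moved and the nose now points at the green field. I'll let go while still pressed, then lift and check from the top.

```bash
python3 -m creep '{"offset":[[0,0,0],[0,0,0],[0,0,0],[0,0,-0.1],[0,0,-0.2],[0,0,-0.5],[0,0,-0.8],[0,0,-1],[0,0,-1],[0,0,-1],[0,0,-1],[0,0,-1],[0,0.8,-1],[0,1,0],[0,1,0],[0,1,0],[0,1,0],[0,1,0],[0,0,0]],"turn":[0,0,0,0,0,0,0,0,0,0,0,0,0,0,0,0,0,0,0]}' 30
python3 - <<'E'
from h import *
plan([472.8,-34,60],50.8)
snap('top','top6');snap('side','side6')
a=cv2.imread('pics/top6.png')[256:330,176:256]; b=cv2.imread('pics/side6.png')[150:235,235:325]
cv2.imwrite('pics/c5.png',np.hstack([cv2.resize(a,None,fx=8,fy=8,interpolation=cv2.INTER_CUBIC)[:592],cv2.copyMakeBorder(b,0,592-85,0,0,0)]))
green('top','top0',(215,245,265,300));green('top','top6',(215,245,265,300))
E
```

```text
clock: 14.02
position: [562.1, 79.5, 214.5]
orientation: [0.334, 0.942, -0.002, -0.002]
ft_force: [-4.5, 1.0, -0.4]
opening: 27.8
finger_force: 2.0
t 14.025 pos [562.1  79.5 214.5] F [-4.5  1.  -0.4] T [0.11 0.99 0.07] j [-0.63  0.42  0.56  1.96 -0.29  0.85  0.97] open 27.8 tilt [-0.006 -0.002 -1.   ]
rows offset total [-0.11 -5.75  6.21] yang 50.9 turn total 0.02
top0 37 [500.  -56.1  46. ]
top6 32 [500.4 -55.5  46. ]
```

View pics/c5.png

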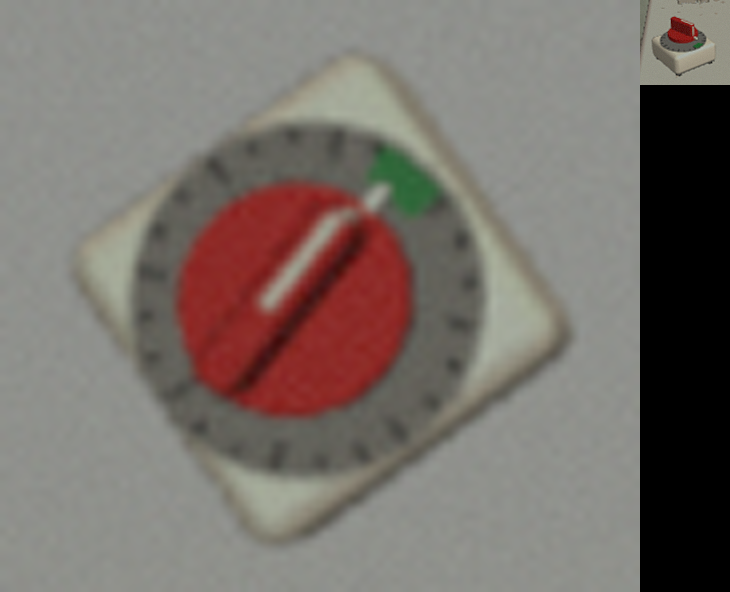

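The pointer line runs from (265,303) to (335,220), about 40° clockwise of image up. The green middle is at about 39°, and the case hasn't moved. The gripper is lightly touching the machine, so I'll back off.

```bash
python3 -m creep '{"offset":[[0,-0.5,0],[0,-1,0],[0,-1,0],[0,0,-0.5],[0,0,0],[0,0,0],[0,0,0]],"turn":[0,0,0,0,0,0,0]}'
python3 - <<'E'
from h import *
plan([472.8,-34,60],50.8)
snap('top','top7')
f=lambda x,y,z: ray('top',(x+.5)/8-.5+176,(y+.5)/8-.5+256,z)
v=f(335,220,85)-f(267,302,85); print('pointer',np.degrees(np.arctan2(v[1],v[0])))
a,b=[cv2.imread(f'pics/top{i}.png').astype(int) for i in(0,6)]
m=abs(a-b).max(2)>45; print('blue',m[225:300,345:420].sum(),'cast',m[175:215,230:272].sum(),'beaker',m[165:210,288:330].sum())
E
```

```text
clock: 15.0
position: [524.1, 30.4, 228.4]
orientation: [0.334, 0.942, -0.0, -0.0]
ft_force: [0.4, 0.3, -0.3]
opening: 28.0
finger_force: 0.0
t 15.0 pos [524.1  30.4 228.4] F [ 0.4  0.3 -0.3] T [-0.02 -0.02  0.03] j [-0.6   0.35  0.58  2.03 -0.26  0.83  1.02] open 28.0 tilt [-0. -0. -1.]
rows offset total [-0.03 -3.29  6.74] yang 50.9 turn total 0.02
pointer -40.044749767552645
blue 0 cast 0 beaker 0
```

The contact is gone, the pointer is at -40° against a target of about -39°, and the bystanders haven't moved. Handing in.

```bash
python3 -c "
from bench import r
print(r.close_job())"
```

```text
the job is handed in; nothing more can be done
None
```

The red dial is set to the middle of the green field (about 1° past by camera) and the case did not move; the blue timer, cast and beaker are untouched, and the job was handed in at about 15 s, though the gripper brushed the machine behind the timer with about 4.5 N on the way out, before I backed it off.

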